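Crank the balcony hand mill through its heavy point

ROBOT

A 6-joint arm with a two-finger parallel gripper is mounted at the origin on the work surface. World frame = base frame: x ahead of the robot, y to its left, z up, the work surface at z = 0. Lengths are in mm, angles in rad, forces in N, time in s.
With the tool pointing down it reaches from about 275 to 1000 mm from the base axis. Payload 8.4 kg.
Tool frame: the origin (TCP) lies midway between the tips of the shut fingers; the grasp point (between the pads) lies 19 mm behind it; z points along the fingers, y is the line along which they close (so a half turn about z gives the same grasp; the last joint's range is limited). The gripper opens to 85 mm and grips with 20 to 120 N. Pads are 22 mm wide; open, the fingers measure 114 mm over their backs; the gripper's body (76 mm by 85 mm) begins 54 mm behind the grasp point. The pads swing forward as they close: fully open they stand 13 mm farther back than shut.
Start: joints at [1.329, 0.353, 1.633, -0, 1.155, -0.002], TCP at [148.441, 607.119, 231.281] pointing down, gripper open.
Joint ranges: [-2.63, 2.63], [-0.92, 2.1], [0.06, 2.66], [-1.3, 4.44], [0, 2.69], [-3.02, 3.02]. Speed limits (rad/s): [2.22, 2.22, 2.79, 3.14, 3.14, 3.14].

INTERFACE

Orientations are given as [roll, pitch, yaw] about the fixed x, y, z axes, in that order (R = Rz(yaw) Ry(pitch) Rx(roll)).
In Python, from rig import telemetry, optics, r gives the robot as it stands.
- The arm moves only by the tool play_rows, never from a script. Its arguments are lists of equal length, an entry for each row: "dp": the shift along the tool's x, y, z in units of 40 mm (1.0 is 40 mm), a list of three; "rot": the turn, a rotation vector about the tool's x, y, z in units of 6 degrees (1.0 is 6 degrees), a list of three. In form: {"dp": [[tx, ty, tz], ...], "rot": [[ax, ay, az], ...]}. A call has 1 to 5 rows; each row is the pose to reach, as a shift and turn from the pose commanded when the call began, along the tool's axes at that moment; what a row does not reach only later rows make up. A row lasts 1/12 s, in which the tool goes at most 41.7 mm and 7.16 degrees, less where a joint would pass 70% of its speed; a pose out of reach is approached as far as the arm can. A call with a gripper value outside its range is refused whole. "fingers" is the opening, from 0 (shut) to 1 (fully open), set as the call begins (left out, the last holds). The fingers move at their own pace and stop on an object; "grip_force" is the grip in N (left out, the last holds). Time passes only in rows, so rows that repeat a pose let the fingers close. It gives the time, the measured TCP pose, the force, the opening and the grip force at its end, in the units of the state.
- telemetry.sense(): the state, without advancing time (a new reading comes with each control period).
- optics.grab_frame(name): name is "scene" or "top"; returns a dict with "color" (420x560x3 uint8, red, green, blue), "mtx" (3x3 intrinsics, pixels), "R" (3x3) and "t" (3): a world point X has camera coordinates R X + t. Camera axes: x right, y down, z forward; pixel columns grow to the right and rows downward; lengths in mm; the calibration is good to about 2 mm. A picture is of the moment at which its call begins. There is no depth.
- r.sign_off(): hands the job in; it is judged then, once.
The state is a dict: "clock": time; "qpos": joint angles; "qvel": joint speeds; "joint_efforts": joint torques, N m; "eef_pos": TCP position; "tcp_rot": TCP orientation; "contact_force": force on the tool from outside, world axes, zero at the start; "wrist_torque": the same for the moment, N m; "opening": opening from 0.0 (shut) to 1.0 (fully open); "grasp_force": force on a finger pad.
Only numpy, scipy, OpenCV 4.12 (cv2) and the standard library are available. Lean on these libraries where they do the work, as an engineer would, in place of code of your own. Each camera call takes 0.05 s, during which the arm holds its last target. There are 200 camera calls.

TASK

Push the hand mill's catch tray fully home, then take the crank by its knob and turn it clockwise (seen from above) until the burr disc's pointer comes round to the mark on the rim for the second time; stop there and let go. There is a heavy point once in each turn, and the crank drives the disc through a spring: keep the disc turning evenly right through it, never faster than half a turn per second even when it breaks free, and never let it kick back. Leave everything else on the shelf where it is.

Things in the scene. Friction and masses are not known exactly. Their poses are not given: they have to be found in the camera images.
- mill: Grey hand mill fixed to the shelf, may stand turned. Origin on the crank axis at shelf height; x points away from the mark, y the way the tray slides out, z up. Base 150 mm along x, along y from -80 to +150 mm, 60 mm high; on it, about the axis, a drum 144 mm across, up to 160 mm; its burr disc tops at 168 mm, the crank arm spans 182 to 188 mm.
- mill_mark (a point): The mark: top of a small dark steel block on the drum's rim, 68 mm from the axis on the mill's -x side, 174 mm above the shelf.
- tray_front (a point): Middle of the outer face of the catch tray's grey front panel, 28 mm above the shelf; panel 150 mm wide (along the mill's x), upright, 3 to 53 mm above the shelf, facing the mill's +y. Home, it stands 156 mm from the crank axis; the drum starts 84 mm behind it and the knob sweeps to 82 mm from the axis above 175 mm. Slides with about 3 N of friction to a hard stop.
- tray (a joint): How far the catch tray is out, m: 0 fully home, grows outward, starts 0.04 to 0.07.
- burr (a joint): Turn of the steel burr disc (128 mm across, under the crank), rad, counting on over several turns: 0 with its dark pointer bar at the mark, grows clockwise seen from above; 6.28 is the first and 12.57 the second return to the mark. Starts 0.2 to 1.2. Drag about 0.03 N m plus 0.06 N m per rad/s, except at the heavy point.
- burr_pointer (a point): Outer end of the disc's pointer bar, 60 mm from the axis. Heavy point: once a turn, its middle somewhere 2.4 to 3.9 rad past the mark, hidden and different each time, reaching 0.7 rad to either side: a sprung roller resists with up to 0.7 to 0.9 N m, lets go at the middle, then drives the disc on about as hard.
- knob_mid (a point): Centre of the crank's upright wooden knob: round, 24 mm across, 55 mm high, from 190 to 245 mm above the shelf (point at 220 mm). It spins freely on its pin and moves on a level circle of 70 mm radius about the crank axis.
- crank_hub (a point): Top of the crank's hub, on the crank axis, 190 mm above the shelf. The crank turns the disc through a torsion spring of 3 N m per rad: unloaded, the arm points along the pointer; under load it leads the disc by torque / 3 (up to about 0.3 rad) and trails when the disc is driven on. Tangential force on the knob = torque / 0.070 m.
- pot_a: Bystander: white ceramic pot, 100 mm across, 90 mm high; origin under its centre.
- pot_b: Bystander: white ceramic pot, 84 mm across, 75 mm high; origin under its centre.
- pot_c: Bystander: white ceramic pot, 92 mm across, 80 mm high; origin under its centre.
- trowel: Bystander: red plastic trowel lying flat, 290 mm long, 70 mm wide, 25 mm high; origin at the shelf under where the blade meets the handle, 150 mm from the blade's end, blade to +x.
- scoop: Bystander: clear plastic scoop lying down, 150 mm long, 69 mm high; origin under the closed end of its bowl, mouth to +x.
- peg_holder: Bystander: steel peg holder box, 110 x 75 x 60 mm, wooden pegs in it up to 90 mm high; origin under its centre.
- small_rake: Bystander: small hand rake, 240 mm long, lying in an open steel tray of 150 x 300 mm, 28 mm high; origin at the rake's middle, tines to +y.

How it is judged (in metres and radians):
On the way, in this order (a step that is already met when the one before it is completed fails the run):
1. the catch tray is fully home before the crank is turned (value of joint tray below 0.004 m and value of joint burr below 1.8 rad), for 0.2 s.
2. the disc has passed the heavy point and come round to the mark once (value of joint burr above 6.2 rad).
At the end, for the whole second after the job is handed in: The tray is home (within 4 mm) and the burr disc stands still with its pointer at the mark (within 0.28 rad) on its second return (value of joint tray below 0.004 m and value of joint burr between 12.29 and 12.85 rad and velocity of joint burr between -0.05 and 0.05 rad/s); the robot touches nothing.
It fails at once if the disc runs faster than 3.14 rad/s (half a turn per second) (velocity of joint burr above 3.14 rad/s).
It fails at once if the disc kicks back (faster than 0.6 rad/s) (velocity of joint burr below -0.6 rad/s).
It fails at once if the crank is turned with the tray not home (value of joint burr above 1.8 rad and value of joint tray above 0.006 m).
It fails at once if a bystander is moved by more than 30 mm (distance of any of pot_a, pot_b, pot_c, trowel, scoop, peg_holder, small_rake from where it was at the start of the episode above 0.03 m).
It also fails if it takes over 72 s, if anything falls off the work surface, if the arm or the gripper's body presses on something with over 40 N, if the wrist force passes 120 N, or if a joint passes its speed limit or range.

## Working session

There is one attempt and no reset: what is moved stays moved. The work goes in short steps, Python scripts to look and compute and a tool call to move; the robot and the scene stay as the last step left them, time stands still between calls to the robot, and variables do not carry over. Pictures are saved under pics/ and viewed, at most 10 in all, crops included, and the job is handed in when it is done.

Besides the shell and the picture viewer there is one more tool, called after "Request:" as name(argument=value, ...), one argument or row to a line, values as JSON. play_rows: Moves the arm, as the interface text tells. Its arguments: {"type":"object","properties":{"dp":{"type":"array"},"rot":{"type":"array"},"fingers":{"type":"number"},"grip_force":{"type":"number"}},"required":["dp","rot"]}

```bash
ls; mkdir -p pics
python3 - <<'E'
from rig import telemetry, optics, r
import cv2,numpy as np
for n in("scene","top"):
    f=optics.grab_frame(n); cv2.imwrite(f"pics/{n}0.png",f["color"][:,:,::-1]); np.savez(f"{n}0.npz",**f)
    print(n,f["mtx"].round(1).tolist(),f["R"].round(4).tolist(),f["t"].round(1).tolist())
print(telemetry.sense())
E
```

```text
pics
scene [[444.5, 0.0, 287.7], [0.0, 444.5, 213.1], [0.0, 0.0, 1.0]] [[-0.177, 0.984, 0.0184], [0.5313, 0.1113, -0.8398], [-0.8285, -0.1389, -0.5425]] [93.0, -189.0, 2058.4]
top [[490.8, 0.0, 276.8], [0.0, 490.8, 212.6], [0.0, 0.0, 1.0]] [[0.0172, -0.9998, 0.0032], [-0.9788, -0.0175, -0.2039], [0.204, 0.0004, -0.979]] [-1.9, 597.5, 1360.3]
{'clock': 0.1, 'qpos': array([ 1.32856882e+00,  3.53571210e-01,  1.63407773e+00,  1.40075418e-05,
        1.15518748e+00, -2.41146247e-03]), 'qvel': array([-0.00085874, -0.0006054 , -0.00318069, -0.00037869,  0.00154375,
        0.00026763]), 'joint_efforts': array([ 5.39003631e-04, -6.06358051e+01, -3.42814779e+01,  8.26869973e-05,
        4.08418578e-03,  2.72652113e-05]), 'eef_pos': array([148.35120176, 606.69217525, 230.6338596 ]), 'tcp_rot': array([-3.14034893e+00, -1.58072907e-05,  2.90177094e+00]), 'contact_force': array([-0.6081845,  0.3445464,  0.3923598]), 'wrist_torque': array([-0.01200541,  0.01649907, -0.01187573]), 'grasp_force': 0.0, 'opening': 0.9967970936600515}
```

View pics/scene0.png

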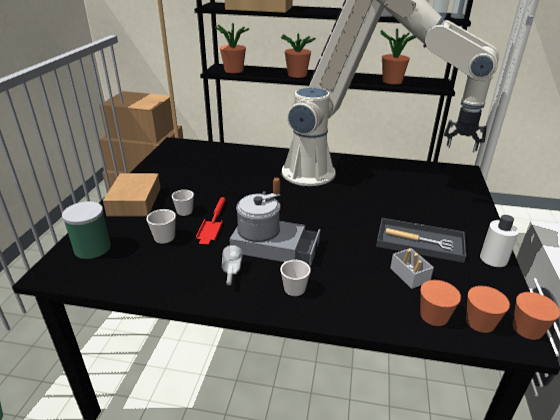

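View pics/top0.png

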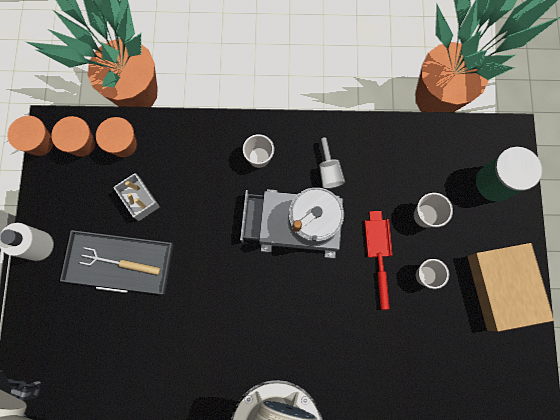

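The top view shows the mill drum near (316,215), the knob near (297,225), and the tray front at x≈247, out toward world +y. In the scene view the knob is at (277,186) and the tray at (312,245). I'll zoom in on both.

Run:
```python
import cv2,numpy as np
a=cv2.imread("pics/top0.png")[175:265,235:355]; b=cv2.imread("pics/scene0.png")[170:270,220:330]
a=cv2.resize(a,(400,300),interpolation=cv2.INTER_CUBIC); b=cv2.resize(b,(400,364),interpolation=cv2.INTER_CUBIC)
o=np.zeros((364,800,3),np.uint8);o[:300,:400]=a;o[:,400:]=b;cv2.imwrite("pics/crop0.png",o)
```

```text
(no output)
```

View pics/crop0.png

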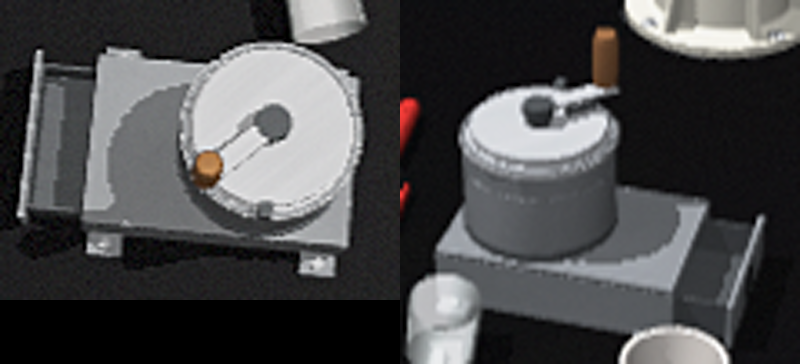

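```bash
cat > h.py <<'E'
import numpy as np,cv2
C={n:dict(np.load(f"{n}0.npz")) for n in("scene","top")}
def ray(n,p):
    c=C[n];o=-c["R"].T@c["t"];d=c["R"].T@np.linalg.solve(c["mtx"],[*p,1]);return o,d/np.linalg.norm(d)
def onz(n,p,z):
    o,d=ray(n,p);return o+d*(z-o[2])/d[2]
def tri(ps,pt):
    A=np.zeros((3,3));b=np.zeros(3)
    for n,p in(("scene",ps),("top",pt)):
        o,d=ray(n,p);M=np.eye(3)-np.outer(d,d);A+=M;b+=M@o
    return np.linalg.solve(A,b)
def proj(n,X):
    c=C[n];q=c["mtx"]@(c["R"]@X+c["t"]);return q[:2]/q[2]
E
python3 - <<'E'
from h import *
np.set_printoptions(precision=1,suppress=True)
hub=tri((258,198.5),(316.6,211.9));mark=tri((264,192.8),(314.5,237.4))
print("hub",hub,"mark",mark)
for n in C:
    im=cv2.cvtColor(C[n]["color"],cv2.COLOR_RGB2HSV)
    m=cv2.inRange(im,(5,110,60),(20,255,255))
    m2=np.zeros_like(m)
    x0,x1,y0,y1=(268,285,172,200) if n=="scene" else (288,306,216,236)
    m2[y0:y1,x0:x1]=m[y0:y1,x0:x1]
    M=cv2.moments(m2,True);print(n,M["m10"]/M["m00"],M["m01"]/M["m00"],cv2.boundingRect(m2))
    C[n]["k"]=(M["m10"]/M["m00"],M["m01"]/M["m00"])
print("knob",tri(C["scene"]["k"],C["top"]["k"]))
print("hub top@190",onz("top",(316.6,211.9),190),onz("scene",(258,198.5),190))
print("mark@174",onz("top",(314.5,237.4),174),onz("scene",(264,192.8),174))
a=onz("top",(246.4,190.6),53);b=onz("top",(242.2,239.5),53);print("tray top edge",a,b,np.linalg.norm(a-b))
print("scene edge", onz("scene",(220+363/3.636,170+216/3.636),53))
E
```

```text
hub [575.4 -96.3 184.7] mark [509.4 -91.4 169.8]
scene 275.9259259259259 184.9351851851852 (273, 177, 7, 17)
top 296.86567164179104 225.29850746268656 (293, 221, 9, 10)
knob [532.3 -43.3 219.4]
hub top@190 [574.4 -96.3 190. ] [584.1 -93.7 190. ]
mark@174 [509.  -92.1 174. ] [516.4 -88.7 174. ]
tray top edge [663.6  99.   53. ] [518.2 106.8  53. ] 145.64416039126544
scene edge [524.6 115.   53. ]
```

```bash
cat >> h.py <<'E'
from scipy.spatial.transform import Rotation as Ro
def plan(p,rpy,target,yaw):  # total dp (units), rot (units), next pose
    R=Ro.from_euler("xyz",rpy);d=R.inv().apply(np.array(target)-p)/40
    Rt=Ro.from_euler("xyz",[np.pi,0,yaw]);w=(R.inv()*Rt).as_rotvec()*180/np.pi/6
    return d.round(2),w.round(2)
E
python3 - <<'E'
from h import *
p=np.array([148.4,607.1,231.]);y=2.9018
pts=[(148.4+148,607.1-149,215,2.9018-.61),(148.4+295,607.1-298,200,2.9018-1.2),(590,165,150,np.pi/2),(590,165,30,np.pi/2)]
for t in pts:
    print(plan(p,[np.pi,0,y],t[:3],t[3]));p=np.array(t[:3]);y=t[3]
E
```

```text
(array([-4.48, -2.74,  0.4 ]), array([ 0.  , -0.  ,  5.83]))
(array([-5.22,  0.3 ,  0.38]), array([ 0.  , -0.  ,  5.63]))
(array([-4.05,  3.16,  1.25]), array([ 0.  , -0.  ,  1.25]))
(array([ 0., -0.,  3.]), array([0., 0., 0.]))
```

Request:
play_rows(
  dp=[
    [-0.9, -0.55, 0.08],
    [-1.8, -1.1, 0.16],
    [-2.69, -1.64, 0.24],
    [-3.58, -2.19, 0.32],
    [-4.48, -2.74, 0.4],
  ],
  rot=[
    [0, 0, 1.17],
    [0, 0, 2.33],
    [0, 0, 3.5],
    [0, 0, 4.66],
    [0, 0, 5.83],
  ],
  fingers=0,
)

```text
clock: 0.52
eef_pos: [295.6, 458.0, 215.0]
tcp_rot: [-3.141, 0.0, 2.286]
contact_force: [0.8, 0.9, 0.1]
opening: 0.299
grasp_force: 0.0
```

Request:
play_rows(
  dp=[
    [-1.04, 0.06, 0.08],
    [-2.09, 0.12, 0.15],
    [-3.13, 0.18, 0.23],
    [-4.18, 0.24, 0.3],
    [-5.22, 0.3, 0.38],
  ],
  rot=[
    [0, 0, 1.13],
    [0, 0, 2.25],
    [0, 0, 3.38],
    [0, 0, 4.5],
    [0, 0, 5.63],
  ],
)

```text
clock: 0.93
eef_pos: [441.6, 309.9, 200.2]
tcp_rot: [-3.141, 0.0, 1.696]
contact_force: [-0.0, 0.0, -0.2]
opening: -0.002
grasp_force: 0.0
```

Request:
play_rows(
  dp=[
    [-0.81, 0.63, 0.25],
    [-1.62, 1.26, 0.5],
    [-2.43, 1.9, 0.75],
    [-3.24, 2.53, 1.0],
    [-4.05, 3.16, 1.25],
  ],
  rot=[
    [0, 0, 0.25],
    [0, 0, 0.5],
    [0, 0, 0.75],
    [0, 0, 1.0],
    [0, 0, 1.25],
  ],
)

```text
clock: 1.35
eef_pos: [585.9, 168.0, 150.4]
tcp_rot: [-3.141, 0.0, 1.569]
contact_force: [0.8, 0.2, 0.6]
opening: -0.001
grasp_force: 0.0
```

Request:
play_rows(
  dp=[
    [0, 0, 0.85],
    [0, 0, 1.7],
    [0, 0, 2.5],
    [0, 0, 3.0],
    [-0.4, 0, 3.0],
  ],
  rot=[
    [0, 0, 0],
    [0, 0, 0],
    [0, 0, 0],
    [0, 0, 0],
    [0, 0, 0],
  ],
)

```text
clock: 1.77
eef_pos: [581.8, 154.3, 26.2]
tcp_rot: [-3.135, 0.001, 1.572]
contact_force: [-1.5, -0.8, -0.5]
opening: 0.002
grasp_force: 0.0
```

Request:
play_rows(
  dp=[
    [-0.25, 0, 0],
    [-0.5, 0, 0],
    [-0.75, 0, 0],
    [-1.0, 0, 0],
    [-1.25, 0, 0],
  ],
  rot=[
    [0, 0, 0],
    [0, 0, 0],
    [0, 0, 0],
    [0, 0, 0],
    [0, 0, 0],
  ],
)

```text
clock: 2.18
eef_pos: [584.9, 103.2, 31.8]
tcp_rot: [3.141, -0.001, 1.57]
contact_force: [-2.2, 3.4, 1.4]
opening: -0.0
grasp_force: 1.7
```

Request:
play_rows(
  dp=[
    [-0.1, 0, 0],
    [-0.2, 0, 0],
    [-0.3, 0, 0],
    [-0.4, 0, 0],
    [-0.5, 0, 0],
  ],
  rot=[
    [0, 0, 0],
    [0, 0, 0],
    [0, 0, 0],
    [0, 0, 0],
    [0, 0, 0],
  ],
)

```text
clock: 2.6
eef_pos: [585.1, 83.7, 31.2]
tcp_rot: [3.141, -0.0, 1.571]
contact_force: [-2.6, 2.8, 1.3]
opening: -0.004
grasp_force: 1.4
```

Sliding at about 3 N. I'll continue slowly to the stop.

Request:
play_rows(
  dp=[
    [-0.06, 0, 0],
    [-0.12, 0, 0],
    [-0.18, 0, 0],
    [-0.22, 0, 0],
    [-0.25, 0, 0],
  ],
  rot=[
    [0, 0, 0],
    [0, 0, 0],
    [0, 0, 0],
    [0, 0, 0],
    [0, 0, 0],
  ],
)

```text
clock: 3.02
eef_pos: [584.8, 73.6, 31.0]
tcp_rot: [-3.141, 0.0, 1.571]
contact_force: [-1.8, 2.6, 1.4]
opening: -0.0
grasp_force: 1.3
```

Request:
play_rows(
  dp=[
    [-0.02, 0, 0],
    [-0.05, 0, 0],
    [-0.07, 0, 0],
    [-0.1, 0, 0],
    [-0.1, 0, 0],
  ],
  rot=[
    [0, 0, 0],
    [0, 0, 0],
    [0, 0, 0],
    [0, 0, 0],
    [0, 0, 0],
  ],
)

```text
clock: 3.43
eef_pos: [584.8, 70.3, 31.0]
tcp_rot: [-3.141, -0.001, 1.57]
contact_force: [-2.3, 7.7, 1.1]
opening: -0.002
grasp_force: 3.4
```

Request:
play_rows(
  dp=[
    [-0.02, 0, 0],
    [-0.04, 0, 0],
    [-0.06, 0, 0],
    [-0.06, 0, 0],
    [-0.06, 0, 0],
  ],
  rot=[
    [0, 0, 0],
    [0, 0, 0],
    [0, 0, 0],
    [0, 0, 0],
    [0, 0, 0],
  ],
)

```text
clock: 3.85
eef_pos: [584.8, 70.1, 31.1]
tcp_rot: [-3.141, -0.004, 1.57]
contact_force: [-3.1, 20.0, 0.2]
opening: 0.002
grasp_force: 9.9
```

Request:
play_rows(
  dp=[
    [0.5, 0, 0],
    [1.2, 0, 0],
    [1.5, 0, -0.8],
    [1.5, 0, -1.8],
    [1.5, 0, -2.8],
  ],
  rot=[
    [0, 0, 0],
    [0, 0, 0],
    [0, 0, 0],
    [0, 0, 0],
    [0, 0, 0],
  ],
)

```text
clock: 4.27
eef_pos: [584.5, 127.8, 143.6]
tcp_rot: [-3.14, 0.001, 1.573]
contact_force: [1.2, -0.0, -0.3]
opening: -0.0
grasp_force: 0.0
```

Request:
play_rows(
  dp=[
    [0, 0, -1.0],
    [0, 0, -2.0],
    [0, 0, -3.0],
    [0, 0, -3.9],
    [0, 0, -3.9],
  ],
  rot=[
    [0, 0, 0],
    [0, 0, 0],
    [0, 0, 0],
    [0, 0, 0],
    [0, 0, 0],
  ],
  fingers=0.8,
)

```text
clock: 4.68
eef_pos: [588.8, 127.6, 307.6]
tcp_rot: [3.129, -0.002, 1.571]
contact_force: [1.4, 0.5, 0.4]
opening: 0.71
grasp_force: 0.0
```

Run:
```python
from rig import telemetry, optics, r
import cv2,numpy as np
from h import *
for n in("scene","top"):
    f=optics.grab_frame(n); cv2.imwrite(f"pics/{n}1.png",f["color"][:,:,::-1]); np.savez(f"{n}1.npz",**f)
a=cv2.imread("pics/top1.png")[175:265,235:355]; b=cv2.imread("pics/scene1.png")[170:270,220:330]
a=cv2.resize(a,(400,300),interpolation=cv2.INTER_CUBIC); b=cv2.resize(b,(400,364),interpolation=cv2.INTER_CUBIC)
o=np.zeros((364,800,3),np.uint8);o[:300,:400]=a;o[:,400:]=b;cv2.imwrite("pics/crop1.png",o)
print(telemetry.sense())
```

```text
{'clock': 4.7833, 'qpos': array([ 2.11467398e-01,  2.53626953e-01,  1.61344811e+00, -6.62211600e-04,
        1.27024084e+00,  2.11761241e-01]), 'qvel': array([ 5.92892506e-05,  3.86806487e-02,  5.17280858e-02,  1.80350432e-03,
       -9.08026544e-03,  1.01209107e-03]), 'joint_efforts': array([ 4.18279844e-02, -5.88761294e+01, -3.90467906e+01, -9.69417415e-04,
        1.05704223e-01, -2.25155381e-04]), 'eef_pos': array([586.06647426, 127.12745503, 300.96046513]), 'tcp_rot': array([ 3.13727838e+00, -2.79669242e-04,  1.57069778e+00]), 'contact_force': array([ 0.12534051, -0.71612483, -0.12100764]), 'wrist_torque': array([ 0.00316817,  0.01785277, -0.01915643]), 'grasp_force': 0.0, 'opening': 0.8010086632069572}
```

View pics/crop1.png

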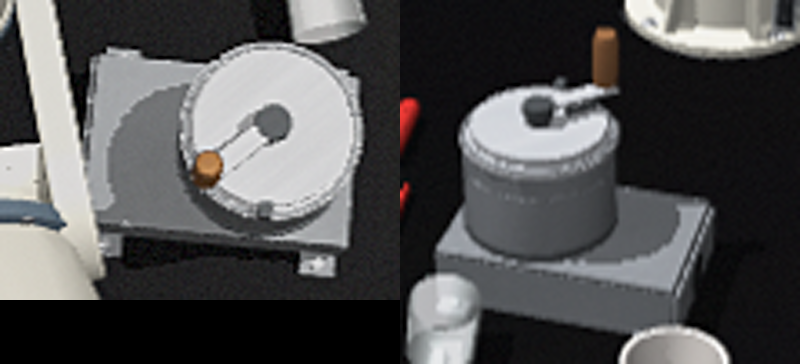

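The tray is now flush with the base (scene crop x≈705) and the crank hasn't moved, with the knob still at top px (297,225). Next I go above the knob and down.

Request:
play_rows(
  dp=[
    [-0.9, -0.28, 0],
    [-1.8, -0.56, 0],
    [-2.7, -0.85, 0],
    [-3.6, -1.13, 0],
    [-4.26, -1.34, 0],
  ],
  rot=[
    [0, 0, 0],
    [0, 0, 0],
    [0, 0, 0],
    [0, 0, 0],
    [0, 0, 0],
  ],
)

```text
clock: 5.2
eef_pos: [529.4, -45.5, 297.1]
tcp_rot: [-3.138, 0.001, 1.571]
contact_force: [0.6, -0.9, -0.1]
opening: 0.798
grasp_force: 0.0
```

Request:
play_rows(
  dp=[
    [0, 0, 0],
    [0, 0, 0.4],
    [0, 0, 0.8],
    [0, 0, 1.1],
    [0, 0, 1.2],
  ],
  rot=[
    [0, 0, 0],
    [0, 0, 0],
    [0, 0, 0],
    [0, 0, 0],
    [0, 0, 0],
  ],
)

```text
clock: 5.62
eef_pos: [529.6, -43.0, 247.6]
tcp_rot: [-3.136, -0.0, 1.571]
contact_force: [-0.0, -0.0, 0.1]
opening: 0.802
grasp_force: 0.0
```

Run:
```python
from rig import telemetry, optics, r
import cv2,numpy as np
from h import *
im=[]
for n in("scene","top"):
    f=optics.grab_frame(n); c=f["color"][:,:,::-1]; np.savez(f"{n}2.npz",**f)
    im.append(cv2.resize(c[165:265,225:325] if n=="scene" else c[175:275,245:345],(400,400),interpolation=cv2.INTER_CUBIC))
cv2.imwrite("pics/crop2.png",np.hstack(im))
s=telemetry.sense();print(s["eef_pos"],s["qpos"])
print(proj("scene",s["eef_pos"]),proj("top",s["eef_pos"]))
```

```text
[530.35643358 -42.88819968 249.24753928] [-8.34119966e-02  1.92411661e-01  1.80941357e+00 -1.67638939e-04
  1.14326308e+00 -8.34574801e-02]
[276.18544698 176.87683656] [297.15944192 223.91433923]
```

View pics/crop2.png

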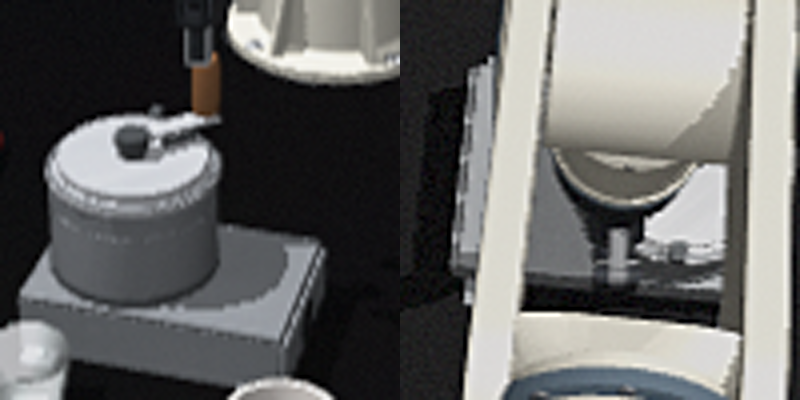

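The near finger at crop x≈198 versus the knob at ≈206 fits with the finger standing 35 mm nearer the camera, so the alignment is good. I'll descend and grip.

Request:
play_rows(
  dp=[
    [0, 0.05, 0.3],
    [0, 0.05, 0.6],
    [0, 0.05, 0.9],
    [0, 0.05, 1.14],
    [0, 0.05, 1.14],
  ],
  rot=[
    [0, 0, 0],
    [0, 0, 0],
    [0, 0, 0],
    [0, 0, 0],
    [0, 0, 0],
  ],
)

```text
clock: 6.13
eef_pos: [532.4, -42.9, 203.5]
tcp_rot: [-3.139, -0.0, 1.571]
contact_force: [-0.9, 0.0, -1.1]
opening: 0.799
grasp_force: 0.0
```

Request:
play_rows(
  dp=[
    [0, 0, 0],
    [0, 0, 0],
    [0, 0, 0],
    [0, 0, 0],
    [0, 0, 0],
  ],
  rot=[
    [0, 0, 0],
    [0, 0, 0],
    [0, 0, 0],
    [0, 0, 0],
    [0, 0, 0],
  ],
  fingers=0,
  grip_force=50,
)

```text
clock: 6.55
eef_pos: [533.9, -43.1, 206.3]
tcp_rot: [3.14, 0.0, 1.571]
contact_force: [0.9, 0.3, 3.4]
opening: 0.262
grasp_force: 48.8
```

Run:
```python
from rig import telemetry
s=telemetry.sense();print(s)
```

```text
{'clock': 6.55, 'qpos': array([-8.33093674e-02,  2.40769100e-01,  1.85084798e+00,  3.73977051e-05,
        1.04843763e+00, -8.33114900e-02]), 'qvel': array([-0.00030513,  0.00104905,  0.00173362,  0.00070843, -0.00112137,
        0.00056142]), 'joint_efforts': array([-5.52346115e-02, -4.84753489e+01, -3.08047986e+01, -2.20720324e-02,
       -1.61228684e-02,  2.29243196e-04]), 'eef_pos': array([533.91044345, -43.06656474, 206.31009684]), 'tcp_rot': array([3.14005734e+00, 9.56536952e-05, 1.57077974e+00]), 'contact_force': array([0.93485907, 0.27695952, 3.40931476]), 'wrist_torque': array([-0.00551114, -0.01796739,  0.00147396]), 'grasp_force': 48.77319688210264, 'opening': 0.26171028129787066}
```

```bash
cat > c.py <<'E'
import sys,numpy as np
# usage: c.py psi0 inc1 inc2 ... ; prints calls of 5 rows (tool x=world y, tool y=world x)
a=[float(x) for x in sys.argv[1:]];p=a[0];inc=a[1:]
for i in range(0,len(inc),5):
    q=p+np.cumsum(inc[i:i+5]);d=70/40*np.c_[np.sin(q)-np.sin(p),-(np.cos(q)-np.cos(p)),0*q]
    print(q[-1].round(3),d.round(3).tolist());p=q[-1]
E
cat > s.py <<'E'
# state: knob angle from TCP, tangential torque, radial force
import sys,numpy as np
def rep(x,y,fx,fy,H=(576.5,-98)):
    v=np.array([x-H[0],y-H[1]]);psi=np.arctan2(v[1],-v[0])%(2*np.pi);t=np.array([np.sin(psi),np.cos(psi)]);u=np.array([-np.cos(psi),np.sin(psi)])
    f=np.array([fx,fy]);print("psi %.3f r %.1f torque %.3f radialF %.1f disc %.3f"%(psi,np.hypot(*v),-f@t*.07,f@u,psi+f@t*.07/3))
if __name__=="__main__":
    a=list(map(float,sys.argv[1:]))
    for i in range(0,len(a),4): rep(*a[i:i+4])
E
python3 c.py .911 .04 .06 .08 .09 .09 .09 .09 .09 .09 .08
```

```text
1.271 [[0.042, 0.056, 0.0], [0.1, 0.143, 0.0], [0.17, 0.265, 0.0], [0.236, 0.408, 0.0], [0.289, 0.556, 0.0]]
1.711 [[0.04, 0.152, 0.0], [0.066, 0.308, 0.0], [0.077, 0.465, 0.0], [0.075, 0.622, 0.0], [0.061, 0.761, 0.0]]
```

Request:
play_rows(
  dp=[
    [0.042, 0.056, 0.0],
    [0.1, 0.143, 0.0],
    [0.17, 0.265, 0.0],
    [0.236, 0.408, 0.0],
    [0.289, 0.556, 0.0],
  ],
  rot=[
    [0, 0, 0],
    [0, 0, 0],
    [0, 0, 0],
    [0, 0, 0],
    [0, 0, 0],
  ],
)

```text
clock: 6.97
eef_pos: [556.0, -30.7, 206.2]
tcp_rot: [3.141, -0.001, 1.571]
contact_force: [-2.0, 3.2, 7.0]
opening: 0.258
grasp_force: 49.2
```

Request:
play_rows(
  dp=[
    [0.04, 0.152, 0.0],
    [0.066, 0.308, 0.0],
    [0.077, 0.465, 0.0],
    [0.075, 0.622, 0.0],
    [0.061, 0.761, 0.0],
  ],
  rot=[
    [0, 0, 0],
    [0, 0, 0],
    [0, 0, 0],
    [0, 0, 0],
    [0, 0, 0],
  ],
)

```text
clock: 7.38
eef_pos: [587.1, -27.6, 206.3]
tcp_rot: [3.14, -0.002, 1.571]
contact_force: [0.2, 6.0, 5.6]
opening: 0.267
grasp_force: 49.1
```

```bash
python3 c.py 1.711 .05 .05 .05 .05 .05 .05 .05 .05 .05 .05 .05 .05 .05 .05 .05 .05 .05 .05 .05 .05
```

```text
1.961 [[-0.014, 0.086, 0.0], [-0.033, 0.172, 0.0], [-0.056, 0.256, 0.0], [-0.083, 0.339, 0.0], [-0.114, 0.421, 0.0]]
2.211 [[-0.035, 0.08, 0.0], [-0.075, 0.158, 0.0], [-0.118, 0.234, 0.0], [-0.165, 0.308, 0.0], [-0.215, 0.38, 0.0]]
2.461 [[-0.054, 0.069, 0.0], [-0.111, 0.135, 0.0], [-0.172, 0.198, 0.0], [-0.236, 0.258, 0.0], [-0.302, 0.315, 0.0]]
2.711 [[-0.069, 0.053, 0.0], [-0.141, 0.103, 0.0], [-0.216, 0.149, 0.0], [-0.292, 0.192, 0.0], [-0.371, 0.23, 0.0]]
```

Request:
play_rows(
  dp=[
    [-0.007, 0.095, 0.0],
    [-0.02, 0.189, 0.0],
    [-0.036, 0.281, 0.0],
    [-0.055, 0.373, 0.0],
    [-0.082, 0.463, 0.0],
  ],
  rot=[
    [0, 0, 0],
    [0, 0, 0],
    [0, 0, 0],
    [0, 0, 0],
    [0, 0, 0],
  ],
)

```text
clock: 7.8
eef_pos: [605.4, -32.0, 206.2]
tcp_rot: [3.141, -0.0, 1.571]
contact_force: [-1.4, -1.7, 5.7]
opening: 0.269
grasp_force: 49.0
```

Request:
play_rows(
  dp=[
    [-0.035, 0.08, 0.0],
    [-0.075, 0.158, 0.0],
    [-0.118, 0.234, 0.0],
    [-0.165, 0.308, 0.0],
    [-0.215, 0.38, 0.0],
  ],
  rot=[
    [0, 0, 0],
    [0, 0, 0],
    [0, 0, 0],
    [0, 0, 0],
    [0, 0, 0],
  ],
)

```text
clock: 8.22
eef_pos: [620.6, -40.7, 206.2]
tcp_rot: [3.14, -0.0, 1.571]
contact_force: [-1.1, 0.3, 5.4]
opening: 0.262
grasp_force: 49.1
```

Request:
play_rows(
  dp=[
    [-0.054, 0.069, 0.0],
    [-0.111, 0.135, 0.0],
    [-0.172, 0.198, 0.0],
    [-0.236, 0.258, 0.0],
    [-0.302, 0.315, 0.0],
  ],
  rot=[
    [0, 0, 0],
    [0, 0, 0],
    [0, 0, 0],
    [0, 0, 0],
    [0, 0, 0],
  ],
)

```text
clock: 8.63
eef_pos: [633.2, -52.8, 206.2]
tcp_rot: [3.14, -0.0, 1.571]
contact_force: [0.0, 0.8, 5.3]
opening: 0.271
grasp_force: 49.1
```

```bash
sed -i 's/(576.5,-98)/(578.5,-97.1)/' s.py; python3 c.py 2.461 .04 .04 .04 .04 .04 .04 .04 .04 .04 .04 .04 .04 .04 .04 .04 .04 .04 .04 .04 .04 .04 .04 .04 .04 .04 .04 .04 .04 .04 .04; python3 s.py 605.4 -32 -1.4 -1.7 620.6 -40.7 -1.1 .3
```

```text
2.661 [[-0.055, 0.043, 0.0], [-0.112, 0.084, 0.0], [-0.171, 0.122, 0.0], [-0.231, 0.158, 0.0], [-0.292, 0.192, 0.0]]
2.861 [[-0.063, 0.031, 0.0], [-0.127, 0.06, 0.0], [-0.192, 0.086, 0.0], [-0.258, 0.109, 0.0], [-0.324, 0.13, 0.0]]
3.061 [[-0.068, 0.018, 0.0], [-0.136, 0.033, 0.0], [-0.205, 0.046, 0.0], [-0.274, 0.056, 0.0], [-0.344, 0.063, 0.0]]
3.261 [[-0.07, 0.004, 0.0], [-0.14, 0.006, 0.0], [-0.21, 0.004, 0.0], [-0.28, 0.0, 0.0], [-0.349, -0.007, 0.0]]
3.461 [[-0.069, -0.01, 0.0], [-0.138, -0.022, 0.0], [-0.207, -0.037, 0.0], [-0.274, -0.055, 0.0], [-0.341, -0.076, 0.0]]
3.661 [[-0.066, -0.023, 0.0], [-0.131, -0.049, 0.0], [-0.195, -0.078, 0.0], [-0.258, -0.109, 0.0], [-0.319, -0.142, 0.0]]
psi 1.963 r 70.4 torque 0.045 radialF -2.1 disc 1.948
psi 2.212 r 70.4 torque 0.074 radialF -0.4 disc 2.187
```

Request:
play_rows(
  dp=[
    [-0.055, 0.043, 0.0],
    [-0.112, 0.084, 0.0],
    [-0.171, 0.122, 0.0],
    [-0.231, 0.158, 0.0],
    [-0.292, 0.192, 0.0],
  ],
  rot=[
    [0, 0, 0],
    [0, 0, 0],
    [0, 0, 0],
    [0, 0, 0],
    [0, 0, 0],
  ],
)

```text
clock: 9.05
eef_pos: [640.9, -64.5, 206.2]
tcp_rot: [3.14, -0.0, 1.571]
contact_force: [0.0, 1.2, 6.0]
opening: 0.266
grasp_force: 49.1
```

Request:
play_rows(
  dp=[
    [-0.063, 0.031, 0.0],
    [-0.127, 0.06, 0.0],
    [-0.192, 0.086, 0.0],
    [-0.258, 0.109, 0.0],
    [-0.324, 0.13, 0.0],
  ],
  rot=[
    [0, 0, 0],
    [0, 0, 0],
    [0, 0, 0],
    [0, 0, 0],
    [0, 0, 0],
  ],
)

```text
clock: 9.47
eef_pos: [646.1, -77.4, 206.3]
tcp_rot: [3.14, -0.0, 1.571]
contact_force: [-0.4, 0.2, 5.8]
opening: 0.266
grasp_force: 49.1
```

Run:
```python
from rig import telemetry
from s import rep
s=telemetry.sense();rep(*s["eef_pos"][:2],*s["contact_force"][:2])
```

```text
psi 2.858 r 70.4 torque 0.024 radialF -0.4 disc 2.850
```

Request:
play_rows(
  dp=[
    [-0.068, 0.018, 0.0],
    [-0.136, 0.033, 0.0],
    [-0.205, 0.046, 0.0],
    [-0.274, 0.056, 0.0],
    [-0.344, 0.063, 0.0],
  ],
  rot=[
    [0, 0, 0],
    [0, 0, 0],
    [0, 0, 0],
    [0, 0, 0],
    [0, 0, 0],
  ],
)

```text
clock: 9.88
eef_pos: [648.6, -91.2, 206.3]
tcp_rot: [3.14, -0.0, 1.571]
contact_force: [-0.1, -0.7, 6.1]
opening: 0.265
grasp_force: 49.1
```

Request:
play_rows(
  dp=[
    [-0.07, 0.004, 0.0],
    [-0.14, 0.006, 0.0],
    [-0.21, 0.004, 0.0],
    [-0.28, 0.0, 0.0],
    [-0.349, -0.007, 0.0],
  ],
  rot=[
    [0, 0, 0],
    [0, 0, 0],
    [0, 0, 0],
    [0, 0, 0],
    [0, 0, 0],
  ],
)

```text
clock: 10.3
eef_pos: [648.4, -104.6, 206.2]
tcp_rot: [3.14, -0.001, 1.571]
contact_force: [0.7, 5.1, 4.7]
opening: 0.265
grasp_force: 49.0
```

Run:
```python
from rig import telemetry
from s import rep
s=telemetry.sense();rep(*s["eef_pos"][:2],*s["contact_force"][:2])
```

```text
psi 3.249 r 70.3 torque 0.359 radialF 0.2 disc 3.129
```

Request:
play_rows(
  dp=[
    [-0.069, -0.01, 0.0],
    [-0.138, -0.022, 0.0],
    [-0.207, -0.037, 0.0],
    [-0.274, -0.055, 0.0],
    [-0.341, -0.076, 0.0],
  ],
  rot=[
    [0, 0, 0],
    [0, 0, 0],
    [0, 0, 0],
    [0, 0, 0],
    [0, 0, 0],
  ],
)

```text
clock: 10.72
eef_pos: [645.7, -117.4, 206.3]
tcp_rot: [3.139, -0.002, 1.571]
contact_force: [2.4, 7.9, 4.3]
opening: 0.271
grasp_force: 49.0
```

```bash
cat > g.py <<'E'
from rig import telemetry
from s import rep
s=telemetry.sense();rep(*s["eef_pos"][:2],*s["contact_force"][:2])
E
python3 g.py; python3 c.py 3.461 .03 .03 .03 .03 .03 .02 .02 .02 .02 .02 .01 .01 .01 .01 .01 .01 .01 .01 .01 .01 .01 .01 .01 .01 .01
```

```text
psi 3.435 r 70.2 torque 0.576 radialF 0.1 disc 3.243
3.611 [[-0.05, -0.017, 0.0], [-0.099, -0.036, 0.0], [-0.147, -0.056, 0.0], [-0.195, -0.078, 0.0], [-0.242, -0.101, 0.0]]
3.711 [[-0.031, -0.016, 0.0], [-0.062, -0.033, 0.0], [-0.092, -0.05, 0.0], [-0.122, -0.068, 0.0], [-0.152, -0.087, 0.0]]
3.761 [[-0.015, -0.01, 0.0], [-0.029, -0.019, 0.0], [-0.044, -0.029, 0.0], [-0.058, -0.039, 0.0], [-0.072, -0.049, 0.0]]
3.811 [[-0.014, -0.01, 0.0], [-0.028, -0.021, 0.0], [-0.042, -0.031, 0.0], [-0.056, -0.042, 0.0], [-0.07, -0.053, 0.0]]
3.861 [[-0.014, -0.011, 0.0], [-0.027, -0.022, 0.0], [-0.041, -0.033, 0.0], [-0.054, -0.045, 0.0], [-0.067, -0.056, 0.0]]
```

Request:
play_rows(
  dp=[
    [-0.05, -0.017, 0.0],
    [-0.099, -0.036, 0.0],
    [-0.147, -0.056, 0.0],
    [-0.195, -0.078, 0.0],
    [-0.242, -0.101, 0.0],
  ],
  rot=[
    [0, 0, 0],
    [0, 0, 0],
    [0, 0, 0],
    [0, 0, 0],
    [0, 0, 0],
  ],
)

```text
clock: 11.13
eef_pos: [642.2, -126.7, 206.3]
tcp_rot: [3.138, -0.003, 1.571]
contact_force: [4.4, 8.9, 3.8]
opening: 0.262
grasp_force: 48.9
```

```bash
python3 g.py
```

```text
psi 3.576 r 70.2 torque 0.696 radialF 0.2 disc 3.345
```

Request:
play_rows(
  dp=[
    [-0.031, -0.016, 0.0],
    [-0.062, -0.033, 0.0],
    [-0.092, -0.05, 0.0],
    [-0.107, -0.059, 0.0],
    [-0.107, -0.059, 0.0],
  ],
  rot=[
    [0, 0, 0],
    [0, 0, 0],
    [0, 0, 0],
    [0, 0, 0],
    [0, 0, 0],
  ],
)

```text
clock: 11.55
eef_pos: [639.9, -131.1, 206.3]
tcp_rot: [3.138, -0.003, 1.571]
contact_force: [4.8, 8.4, 2.7]
opening: 0.269
grasp_force: 48.9
```

```bash
python3 g.py;  python3 c.py 3.681 .015 .01 .01 .01 .005 .015 .01 .01 .01 .005 .015 .01 .01 .01 .005 .015 .01 .01 .01 .005 .015 .01 .01 .01 .005 .015 .01 .01 .01 .005
```

```text
psi 3.647 r 70.2 torque 0.674 radialF 0.1 disc 3.422
3.731 [[-0.022, -0.014, 0.0], [-0.037, -0.023, 0.0], [-0.052, -0.032, 0.0], [-0.067, -0.042, 0.0], [-0.074, -0.047, 0.0]]
3.781 [[-0.022, -0.015, 0.0], [-0.036, -0.025, 0.0], [-0.05, -0.035, 0.0], [-0.064, -0.045, 0.0], [-0.071, -0.05, 0.0]]
3.831 [[-0.021, -0.016, 0.0], [-0.035, -0.027, 0.0], [-0.049, -0.037, 0.0], [-0.062, -0.048, 0.0], [-0.069, -0.054, 0.0]]
3.881 [[-0.02, -0.017, 0.0], [-0.033, -0.028, 0.0], [-0.047, -0.04, 0.0], [-0.06, -0.051, 0.0], [-0.066, -0.057, 0.0]]
3.931 [[-0.019, -0.018, 0.0], [-0.032, -0.03, 0.0], [-0.045, -0.042, 0.0], [-0.057, -0.054, 0.0], [-0.063, -0.061, 0.0]]
3.981 [[-0.018, -0.019, 0.0], [-0.03, -0.031, 0.0], [-0.042, -0.044, 0.0], [-0.054, -0.057, 0.0], [-0.06, -0.064, 0.0]]
```

Request:
play_rows(
  dp=[
    [-0.022, -0.014, 0.0],
    [-0.037, -0.023, 0.0],
    [-0.052, -0.032, 0.0],
    [-0.067, -0.042, 0.0],
    [-0.074, -0.047, 0.0],
  ],
  rot=[
    [0, 0, 0],
    [0, 0, 0],
    [0, 0, 0],
    [0, 0, 0],
    [0, 0, 0],
  ],
)

```text
clock: 11.97
eef_pos: [638.0, -134.2, 206.3]
tcp_rot: [3.138, -0.002, 1.571]
contact_force: [4.4, 7.0, 3.3]
opening: 0.262
grasp_force: 48.9
```

```bash
python3 g.py
```

```text
psi 3.699 r 70.1 torque 0.579 radialF -0.0 disc 3.506
```

Request:
play_rows(
  dp=[
    [-0.007, -0.005, 0.0],
    [-0.014, -0.01, 0.0],
    [-0.022, -0.015, 0.0],
    [-0.029, -0.02, 0.0],
    [-0.029, -0.02, 0.0],
  ],
  rot=[
    [0, 0, 0],
    [0, 0, 0],
    [0, 0, 0],
    [0, 0, 0],
    [0, 0, 0],
  ],
)

```text
clock: 12.38
eef_pos: [636.8, -136.0, 206.2]
tcp_rot: [3.139, -0.001, 1.571]
contact_force: [3.1, 4.1, 3.2]
opening: 0.266
grasp_force: 48.9
```

```bash
python3 g.py; python3 c.py 3.751 .005 .005 .005 .005 .0 .005 .005 .005 .005 .0 .005 .005 .005 .005 0
```

```text
psi 3.729 r 70.1 torque 0.361 radialF 0.3 disc 3.609
3.771 [[-0.007, -0.005, 0.0], [-0.014, -0.01, 0.0], [-0.021, -0.015, 0.0], [-0.028, -0.02, 0.0], [-0.028, -0.02, 0.0]]
3.791 [[-0.007, -0.005, 0.0], [-0.014, -0.01, 0.0], [-0.021, -0.016, 0.0], [-0.028, -0.021, 0.0], [-0.028, -0.021, 0.0]]
3.811 [[-0.007, -0.005, 0.0], [-0.014, -0.011, 0.0], [-0.021, -0.016, 0.0], [-0.028, -0.021, 0.0], [-0.028, -0.021, 0.0]]
```

Request:
play_rows(
  dp=[
    [0, 0, 0],
    [0, 0, 0],
    [0, 0, 0],
  ],
  rot=[
    [0, 0, 0],
    [0, 0, 0],
    [0, 0, 0],
  ],
)

```text
clock: 12.63
eef_pos: [636.1, -137.0, 206.1]
tcp_rot: [3.14, 0.0, 1.571]
contact_force: [0.7, 0.6, 6.3]
opening: 0.261
grasp_force: 49.2
```

```bash
python3 g.py
```

```text
psi 3.748 r 70.1 torque 0.064 radialF 0.2 disc 3.726
```

Request:
play_rows(
  dp=[
    [0, 0, 0],
    [0, 0, 0],
    [0, 0, 0],
    [0, 0, 0],
  ],
  rot=[
    [0, 0, 0],
    [0, 0, 0],
    [0, 0, 0],
    [0, 0, 0],
  ],
)

```text
clock: 12.97
eef_pos: [635.1, -138.4, 206.1]
tcp_rot: [-3.141, 0.002, 1.571]
contact_force: [-2.9, -4.6, 8.2]
opening: 0.262
grasp_force: 49.4
```

```bash
python3 g.py; python3 c.py 3.751 .01 .015 .02 .02 .02 .03 .03 .03 .03 .03 .04 .04 .04 .04 .04 .04 .04 .04 .04 .04 .04 .04 .04 .04 .04 .05 .05 .05 .05 .05
```

```text
psi 3.772 r 70.1 torque -0.377 radialF 0.4 disc 3.897
3.836 [[-0.014, -0.01, 0.0], [-0.036, -0.025, 0.0], [-0.064, -0.047, 0.0], [-0.091, -0.068, 0.0], [-0.118, -0.09, 0.0]]
3.986 [[-0.04, -0.034, 0.0], [-0.079, -0.07, 0.0], [-0.116, -0.106, 0.0], [-0.153, -0.144, 0.0], [-0.188, -0.182, 0.0]]
4.186 [[-0.045, -0.053, 0.0], [-0.089, -0.108, 0.0], [-0.13, -0.165, 0.0], [-0.168, -0.223, 0.0], [-0.205, -0.283, 0.0]]
4.386 [[-0.034, -0.061, 0.0], [-0.065, -0.124, 0.0], [-0.094, -0.187, 0.0], [-0.121, -0.252, 0.0], [-0.145, -0.318, 0.0]]
4.586 [[-0.021, -0.067, 0.0], [-0.04, -0.134, 0.0], [-0.055, -0.202, 0.0], [-0.068, -0.271, 0.0], [-0.078, -0.341, 0.0]]
4.836 [[-0.009, -0.087, 0.0], [-0.013, -0.174, 0.0], [-0.013, -0.262, 0.0], [-0.009, -0.349, 0.0], [-0.001, -0.436, 0.0]]
```

Request:
play_rows(
  dp=[
    [-0.014, -0.01, 0.0],
    [-0.036, -0.025, 0.0],
    [-0.064, -0.047, 0.0],
    [-0.091, -0.068, 0.0],
    [-0.118, -0.09, 0.0],
  ],
  rot=[
    [0, 0, 0],
    [0, 0, 0],
    [0, 0, 0],
    [0, 0, 0],
    [0, 0, 0],
  ],
)

```text
clock: 13.38
eef_pos: [631.0, -143.5, 206.0]
tcp_rot: [-3.14, 0.003, 1.571]
contact_force: [-3.7, -4.8, 9.3]
opening: 0.266
grasp_force: 49.5
```

Request:
play_rows(
  dp=[
    [-0.04, -0.034, 0.0],
    [-0.079, -0.07, 0.0],
    [-0.116, -0.106, 0.0],
    [-0.153, -0.144, 0.0],
    [-0.188, -0.182, 0.0],
  ],
  rot=[
    [0, 0, 0],
    [0, 0, 0],
    [0, 0, 0],
    [0, 0, 0],
    [0, 0, 0],
  ],
)

```text
clock: 13.8
eef_pos: [623.6, -150.8, 206.0]
tcp_rot: [-3.14, 0.002, 1.571]
contact_force: [-3.4, -3.9, 8.3]
opening: 0.265
grasp_force: 49.5
```

Request:
play_rows(
  dp=[
    [-0.045, -0.053, 0.0],
    [-0.089, -0.108, 0.0],
    [-0.13, -0.165, 0.0],
    [-0.168, -0.223, 0.0],
    [-0.205, -0.283, 0.0],
  ],
  rot=[
    [0, 0, 0],
    [0, 0, 0],
    [0, 0, 0],
    [0, 0, 0],
    [0, 0, 0],
  ],
)

```text
clock: 14.22
eef_pos: [612.8, -158.3, 206.1]
tcp_rot: [-3.141, 0.001, 1.571]
contact_force: [-1.4, -0.7, 8.3]
opening: 0.264
grasp_force: 49.4
```

```bash
python3 g.py
```

```text
psi 4.201 r 70.1 torque -0.109 radialF -0.0 disc 4.237
```

```bash
python3 c.py 4.186 .05 .07 .09 .1 .1 $(yes .1 | head -30) .09 .08 .07 .06 .05
```

```text
4.596 [[-0.042, -0.077, 0.0], [-0.094, -0.187, 0.0], [-0.15, -0.335, 0.0], [-0.196, -0.503, 0.0], [-0.225, -0.676, 0.0]]
5.096 [[-0.012, -0.175, 0.0], [-0.006, -0.349, 0.0], [0.018, -0.523, 0.0], [0.058, -0.693, 0.0], [0.115, -0.858, 0.0]]
5.596 [[0.073, -0.159, 0.0], [0.162, -0.309, 0.0], [0.266, -0.45, 0.0], [0.383, -0.58, 0.0], [0.513, -0.698, 0.0]]
6.096 [[0.141, -0.104, 0.0], [0.291, -0.194, 0.0], [0.449, -0.268, 0.0], [0.614, -0.326, 0.0], [0.784, -0.367, 0.0]]
6.596 [[0.173, -0.024, 0.0], [0.348, -0.03, 0.0], [0.523, -0.019, 0.0], [0.695, 0.009, 0.0], [0.864, 0.054, 0.0]]
7.096 [[0.164, 0.062, 0.0], [0.32, 0.14, 0.0], [0.468, 0.234, 0.0], [0.606, 0.341, 0.0], [0.732, 0.462, 0.0]]
7.596 [[0.114, 0.133, 0.0], [0.214, 0.276, 0.0], [0.299, 0.429, 0.0], [0.368, 0.59, 0.0], [0.421, 0.757, 0.0]]
7.946 [[0.033, 0.154, 0.0], [0.051, 0.293, 0.0], [0.058, 0.415, 0.0], [0.056, 0.52, 0.0], [0.051, 0.607, 0.0]]
```

Request:
play_rows(
  dp=[
    [-0.042, -0.077, 0.0],
    [-0.094, -0.187, 0.0],
    [-0.15, -0.335, 0.0],
    [-0.196, -0.503, 0.0],
    [-0.225, -0.676, 0.0],
  ],
  rot=[
    [0, 0, 0],
    [0, 0, 0],
    [0, 0, 0],
    [0, 0, 0],
    [0, 0, 0],
  ],
)

```text
clock: 14.63
eef_pos: [586.5, -166.8, 206.1]
tcp_rot: [3.14, 0.0, 1.571]
contact_force: [0.7, 1.5, 5.7]
opening: 0.261
grasp_force: 49.2
```

Request:
play_rows(
  dp=[
    [-0.012, -0.175, 0.0],
    [-0.006, -0.349, 0.0],
    [0.018, -0.523, 0.0],
    [0.058, -0.693, 0.0],
    [0.115, -0.858, 0.0],
  ],
  rot=[
    [0, 0, 0],
    [0, 0, 0],
    [0, 0, 0],
    [0, 0, 0],
    [0, 0, 0],
  ],
)

```text
clock: 15.05
eef_pos: [552.3, -162.0, 206.1]
tcp_rot: [3.14, 0.0, 1.571]
contact_force: [2.9, 3.2, 4.6]
opening: 0.263
grasp_force: 49.1
```

```bash
python3 g.py
```

```text
psi 5.096 r 70.0 torque 0.102 radialF -4.0 disc 5.062
```

Request:
play_rows(
  dp=[
    [0.073, -0.159, 0.0],
    [0.162, -0.309, 0.0],
    [0.266, -0.45, 0.0],
    [0.383, -0.58, 0.0],
    [0.513, -0.698, 0.0],
  ],
  rot=[
    [0, 0, 0],
    [0, 0, 0],
    [0, 0, 0],
    [0, 0, 0],
    [0, 0, 0],
  ],
)

```text
clock: 15.47
eef_pos: [524.6, -141.6, 206.1]
tcp_rot: [3.139, 0.001, 1.571]
contact_force: [4.1, 0.3, 4.8]
opening: 0.265
grasp_force: 49.1
```

Request:
play_rows(
  dp=[
    [0.141, -0.104, 0.0],
    [0.291, -0.194, 0.0],
    [0.449, -0.268, 0.0],
    [0.614, -0.326, 0.0],
    [0.784, -0.367, 0.0],
  ],
  rot=[
    [0, 0, 0],
    [0, 0, 0],
    [0, 0, 0],
    [0, 0, 0],
    [0, 0, 0],
  ],
)

```text
clock: 15.88
eef_pos: [509.9, -110.3, 206.2]
tcp_rot: [3.14, 0.001, 1.571]
contact_force: [3.5, -1.0, 6.1]
opening: 0.267
grasp_force: 49.2
```

```bash
python3 g.py
```

```text
psi 6.093 r 69.9 torque 0.116 radialF -3.2 disc 6.054
```

Request:
play_rows(
  dp=[
    [0.173, -0.024, 0.0],
    [0.348, -0.03, 0.0],
    [0.523, -0.019, 0.0],
    [0.695, 0.009, 0.0],
    [0.864, 0.054, 0.0],
  ],
  rot=[
    [0, 0, 0],
    [0, 0, 0],
    [0, 0, 0],
    [0, 0, 0],
    [0, 0, 0],
  ],
)

```text
clock: 16.3
eef_pos: [511.9, -75.8, 206.1]
tcp_rot: [3.14, 0.001, 1.571]
contact_force: [0.2, -3.0, 6.1]
opening: 0.265
grasp_force: 49.3
```

Request:
play_rows(
  dp=[
    [0.164, 0.062, 0.0],
    [0.32, 0.14, 0.0],
    [0.468, 0.234, 0.0],
    [0.606, 0.341, 0.0],
    [0.732, 0.462, 0.0],
  ],
  rot=[
    [0, 0, 0],
    [0, 0, 0],
    [0, 0, 0],
    [0, 0, 0],
    [0, 0, 0],
  ],
)

```text
clock: 16.72
eef_pos: [530.1, -46.4, 206.1]
tcp_rot: [3.141, 0.001, 1.571]
contact_force: [-0.8, -1.7, 8.5]
opening: 0.269
grasp_force: 49.4
```

```bash
python3 g.py
```

```text
psi 0.808 r 70.1 torque 0.122 radialF -0.7 disc 0.768
```

Request:
play_rows(
  dp=[
    [0.114, 0.133, 0.0],
    [0.214, 0.276, 0.0],
    [0.299, 0.429, 0.0],
    [0.368, 0.59, 0.0],
    [0.421, 0.757, 0.0],
  ],
  rot=[
    [0, 0, 0],
    [0, 0, 0],
    [0, 0, 0],
    [0, 0, 0],
    [0, 0, 0],
  ],
)

```text
clock: 17.13
eef_pos: [560.2, -29.3, 206.0]
tcp_rot: [-3.141, 0.0, 1.571]
contact_force: [-2.3, -0.0, 8.2]
opening: 0.262
grasp_force: 49.5
```

Request:
play_rows(
  dp=[
    [0.033, 0.154, 0.0],
    [0.051, 0.293, 0.0],
    [0.058, 0.415, 0.0],
    [0.056, 0.52, 0.0],
    [0.051, 0.607, 0.0],
  ],
  rot=[
    [0, 0, 0],
    [0, 0, 0],
    [0, 0, 0],
    [0, 0, 0],
    [0, 0, 0],
  ],
)

```text
clock: 17.55
eef_pos: [584.9, -27.1, 206.1]
tcp_rot: [3.141, -0.0, 1.571]
contact_force: [-0.5, 2.7, 8.0]
opening: 0.265
grasp_force: 49.5
```

```bash
python3 g.py; python3 c.py 7.946 $(yes .05 | head -20) $(yes .04 | head -20)
```

```text
psi 1.662 r 70.3 torque 0.050 radialF 2.7 disc 1.645
8.196 [[-0.01, 0.087, 0.0], [-0.025, 0.173, 0.0], [-0.044, 0.259, 0.0], [-0.067, 0.343, 0.0], [-0.094, 0.426, 0.0]]
8.446 [[-0.031, 0.082, 0.0], [-0.067, 0.162, 0.0], [-0.106, 0.24, 0.0], [-0.149, 0.316, 0.0], [-0.196, 0.39, 0.0]]
8.696 [[-0.051, 0.071, 0.0], [-0.105, 0.14, 0.0], [-0.162, 0.206, 0.0], [-0.223, 0.269, 0.0], [-0.287, 0.329, 0.0]]
8.946 [[-0.067, 0.057, 0.0], [-0.136, 0.11, 0.0], [-0.208, 0.16, 0.0], [-0.283, 0.206, 0.0], [-0.359, 0.248, 0.0]]
9.146 [[-0.063, 0.031, 0.0], [-0.127, 0.059, 0.0], [-0.192, 0.085, 0.0], [-0.258, 0.109, 0.0], [-0.325, 0.129, 0.0]]
9.346 [[-0.068, 0.018, 0.0], [-0.136, 0.033, 0.0], [-0.205, 0.046, 0.0], [-0.274, 0.055, 0.0], [-0.344, 0.062, 0.0]]
9.546 [[-0.07, 0.004, 0.0], [-0.14, 0.005, 0.0], [-0.21, 0.004, 0.0], [-0.28, -0.0, 0.0], [-0.349, -0.007, 0.0]]
9.746 [[-0.069, -0.01, 0.0], [-0.138, -0.022, 0.0], [-0.206, -0.038, 0.0], [-0.274, -0.056, 0.0], [-0.341, -0.077, 0.0]]
```

Request:
play_rows(
  dp=[
    [-0.01, 0.087, 0.0],
    [-0.025, 0.173, 0.0],
    [-0.044, 0.259, 0.0],
    [-0.067, 0.343, 0.0],
    [-0.094, 0.426, 0.0],
  ],
  rot=[
    [0, 0, 0],
    [0, 0, 0],
    [0, 0, 0],
    [0, 0, 0],
    [0, 0, 0],
  ],
)

```text
clock: 17.97
eef_pos: [601.9, -30.8, 206.1]
tcp_rot: [3.141, -0.0, 1.571]
contact_force: [-1.2, 2.0, 7.1]
opening: 0.269
grasp_force: 49.4
```

Request:
play_rows(
  dp=[
    [-0.031, 0.082, 0.0],
    [-0.067, 0.162, 0.0],
    [-0.106, 0.24, 0.0],
    [-0.149, 0.316, 0.0],
    [-0.196, 0.39, 0.0],
  ],
  rot=[
    [0, 0, 0],
    [0, 0, 0],
    [0, 0, 0],
    [0, 0, 0],
    [0, 0, 0],
  ],
)

```text
clock: 18.38
eef_pos: [617.7, -38.7, 206.2]
tcp_rot: [3.141, -0.0, 1.571]
contact_force: [-0.5, 2.4, 7.3]
opening: 0.267
grasp_force: 49.4
```

```bash
python3 g.py
```

```text
psi 2.162 r 70.3 torque 0.119 radialF 1.7 disc 2.122
```

Request:
play_rows(
  dp=[
    [-0.051, 0.071, 0.0],
    [-0.105, 0.14, 0.0],
    [-0.162, 0.206, 0.0],
    [-0.223, 0.269, 0.0],
    [-0.287, 0.329, 0.0],
  ],
  rot=[
    [0, 0, 0],
    [0, 0, 0],
    [0, 0, 0],
    [0, 0, 0],
    [0, 0, 0],
  ],
)

```text
clock: 18.8
eef_pos: [631.0, -50.3, 206.2]
tcp_rot: [3.14, -0.0, 1.571]
contact_force: [0.3, 1.9, 6.7]
opening: 0.265
grasp_force: 49.3
```

```bash
python3 g.py
```

```text
psi 2.414 r 70.3 torque 0.087 radialF 1.4 disc 2.385
```

Request:
play_rows(
  dp=[
    [-0.067, 0.057, 0.0],
    [-0.136, 0.11, 0.0],
    [-0.208, 0.16, 0.0],
    [-0.283, 0.206, 0.0],
    [-0.359, 0.248, 0.0],
  ],
  rot=[
    [0, 0, 0],
    [0, 0, 0],
    [0, 0, 0],
    [0, 0, 0],
    [0, 0, 0],
  ],
)

```text
clock: 19.22
eef_pos: [641.0, -64.8, 206.2]
tcp_rot: [3.14, 0.0, 1.571]
contact_force: [1.8, 2.4, 6.8]
opening: 0.266
grasp_force: 49.3
```

Request:
play_rows(
  dp=[
    [-0.063, 0.031, 0.0],
    [-0.127, 0.059, 0.0],
    [-0.192, 0.085, 0.0],
    [-0.258, 0.109, 0.0],
    [-0.325, 0.129, 0.0],
  ],
  rot=[
    [0, 0, 0],
    [0, 0, 0],
    [0, 0, 0],
    [0, 0, 0],
    [0, 0, 0],
  ],
)

```text
clock: 19.63
eef_pos: [646.1, -77.9, 206.2]
tcp_rot: [3.14, 0.0, 1.571]
contact_force: [2.5, 1.4, 6.3]
opening: 0.264
grasp_force: 49.3
```

```bash
python3 g.py
```

```text
psi 2.865 r 70.3 torque 0.047 radialF 2.8 disc 2.849
```

Request:
play_rows(
  dp=[
    [-0.068, 0.018, 0.0],
    [-0.136, 0.033, 0.0],
    [-0.205, 0.046, 0.0],
    [-0.274, 0.055, 0.0],
    [-0.344, 0.062, 0.0],
  ],
  rot=[
    [0, 0, 0],
    [0, 0, 0],
    [0, 0, 0],
    [0, 0, 0],
    [0, 0, 0],
  ],
)

```text
clock: 20.05
eef_pos: [648.5, -91.8, 206.2]
tcp_rot: [3.14, 0.0, 1.571]
contact_force: [2.1, 1.7, 6.2]
opening: 0.264
grasp_force: 49.3
```

Request:
play_rows(
  dp=[
    [-0.07, 0.004, 0.0],
    [-0.14, 0.005, 0.0],
    [-0.21, 0.004, 0.0],
    [-0.28, 0, 0.0],
    [-0.349, -0.007, 0.0],
  ],
  rot=[
    [0, 0, 0],
    [0, 0, 0],
    [0, 0, 0],
    [0, 0, 0],
    [0, 0, 0],
  ],
)

```text
clock: 20.47
eef_pos: [648.3, -105.2, 206.2]
tcp_rot: [3.14, -0.0, 1.571]
contact_force: [2.2, 4.6, 5.4]
opening: 0.262
grasp_force: 49.3
```

```bash
python3 g.py; python3 c.py 9.546 .04 .04 .04 .04 .04 .03 .03 .03 .03 .03 .02 .02 .02 .01 0 .015 .01 .01 .01 .005 .005 .005 .005 .005 0
```

```text
psi 3.257 r 70.3 torque 0.337 radialF 1.6 disc 3.145
9.746 [[-0.069, -0.01, 0.0], [-0.138, -0.022, 0.0], [-0.206, -0.038, 0.0], [-0.274, -0.056, 0.0], [-0.341, -0.077, 0.0]]
9.896 [[-0.05, -0.017, 0.0], [-0.099, -0.036, 0.0], [-0.147, -0.056, 0.0], [-0.195, -0.078, 0.0], [-0.242, -0.101, 0.0]]
9.966 [[-0.031, -0.016, 0.0], [-0.062, -0.033, 0.0], [-0.092, -0.05, 0.0], [-0.107, -0.059, 0.0], [-0.107, -0.059, 0.0]]
10.016 [[-0.022, -0.014, 0.0], [-0.037, -0.023, 0.0], [-0.052, -0.032, 0.0], [-0.067, -0.042, 0.0], [-0.074, -0.047, 0.0]]
10.036 [[-0.007, -0.005, 0.0], [-0.014, -0.01, 0.0], [-0.022, -0.015, 0.0], [-0.029, -0.02, 0.0], [-0.029, -0.02, 0.0]]
```

The heavy point is in the same place as on the first turn, so I'll repeat the sequence that worked and check before the peak.

Request:
play_rows(
  dp=[
    [-0.069, -0.01, 0.0],
    [-0.138, -0.022, 0.0],
    [-0.206, -0.038, 0.0],
    [-0.274, -0.056, 0.0],
    [-0.341, -0.077, 0.0],
  ],
  rot=[
    [0, 0, 0],
    [0, 0, 0],
    [0, 0, 0],
    [0, 0, 0],
    [0, 0, 0],
  ],
)

```text
clock: 20.88
eef_pos: [645.5, -118.0, 206.2]
tcp_rot: [3.139, -0.002, 1.571]
contact_force: [4.0, 7.0, 5.9]
opening: 0.266
grasp_force: 49.3
```

Request:
play_rows(
  dp=[
    [-0.05, -0.017, 0.0],
    [-0.099, -0.036, 0.0],
    [-0.147, -0.056, 0.0],
    [-0.195, -0.078, 0.0],
    [-0.242, -0.101, 0.0],
  ],
  rot=[
    [0, 0, 0],
    [0, 0, 0],
    [0, 0, 0],
    [0, 0, 0],
    [0, 0, 0],
  ],
)

```text
clock: 21.3
eef_pos: [641.8, -127.3, 206.2]
tcp_rot: [3.139, -0.002, 1.571]
contact_force: [4.8, 8.8, 5.0]
opening: 0.265
grasp_force: 49.2
```

```bash
python3 g.py
```

```text
psi 3.587 r 70.2 torque 0.704 radialF 0.6 disc 3.352
```

Request:
play_rows(
  dp=[
    [-0.031, -0.016, 0.0],
    [-0.062, -0.033, 0.0],
    [-0.092, -0.05, 0.0],
    [-0.107, -0.059, 0.0],
    [-0.107, -0.059, 0.0],
  ],
  rot=[
    [0, 0, 0],
    [0, 0, 0],
    [0, 0, 0],
    [0, 0, 0],
    [0, 0, 0],
  ],
)

```text
clock: 21.72
eef_pos: [639.4, -131.8, 206.2]
tcp_rot: [3.139, -0.002, 1.571]
contact_force: [4.4, 7.5, 4.4]
opening: 0.264
grasp_force: 49.1
```

```bash
python3 g.py
```

```text
psi 3.659 r 70.1 torque 0.608 radialF 0.1 disc 3.457
```

Request:
play_rows(
  dp=[
    [-0.011, -0.007, 0.0],
    [-0.022, -0.014, 0.0],
    [-0.032, -0.02, 0.0],
    [-0.045, -0.028, 0.0],
    [-0.055, -0.034, 0.0],
  ],
  rot=[
    [0, 0, 0],
    [0, 0, 0],
    [0, 0, 0],
    [0, 0, 0],
    [0, 0, 0],
  ],
)

```text
clock: 22.13
eef_pos: [638.1, -134.1, 206.2]
tcp_rot: [3.139, -0.002, 1.571]
contact_force: [5.3, 6.4, 5.5]
opening: 0.265
grasp_force: 49.1
```

```bash
python3 g.py
```

```text
psi 3.697 r 70.1 torque 0.575 radialF 1.1 disc 3.506
```

Request:
play_rows(
  dp=[
    [-0.007, -0.005, 0.0],
    [-0.014, -0.01, 0.0],
    [-0.022, -0.015, 0.0],
    [-0.029, -0.02, 0.0],
    [-0.029, -0.02, 0.0],
  ],
  rot=[
    [0, 0, 0],
    [0, 0, 0],
    [0, 0, 0],
    [0, 0, 0],
    [0, 0, 0],
  ],
)

```text
clock: 22.55
eef_pos: [636.9, -135.8, 206.2]
tcp_rot: [3.139, -0.001, 1.571]
contact_force: [3.7, 3.2, 4.8]
opening: 0.264
grasp_force: 49.2
```

Request:
play_rows(
  dp=[
    [0, 0, 0],
    [0, 0, 0],
    [0, 0, 0],
  ],
  rot=[
    [0, 0, 0],
    [0, 0, 0],
    [0, 0, 0],
  ],
)

```text
clock: 22.8
eef_pos: [636.6, -136.3, 206.1]
tcp_rot: [3.14, 0.0, 1.571]
contact_force: [2.0, 1.4, 5.9]
opening: 0.263
grasp_force: 49.3
```

```bash
python3 g.py
```

```text
psi 3.735 r 70.1 torque 0.158 radialF 0.8 disc 3.682
```

Request:
play_rows(
  dp=[
    [0, 0, 0],
    [0, 0, 0],
    [0, 0, 0],
    [0, 0, 0],
  ],
  rot=[
    [0, 0, 0],
    [0, 0, 0],
    [0, 0, 0],
    [0, 0, 0],
  ],
)

```text
clock: 23.13
eef_pos: [636.1, -137.1, 206.1]
tcp_rot: [3.141, 0.001, 1.571]
contact_force: [-0.7, -2.6, 7.2]
opening: 0.266
grasp_force: 49.4
```

```bash
python3 g.py; python3 c.py 10.026 .01 .015 .02 .02 .02 .03 .03 .03 .03 .03 .04 .04 .04 .04 .04 .05 .06 .08 .09 .09 $(yes .09 | head -10)
```

```text
psi 3.749 r 70.1 torque -0.180 radialF 0.9 disc 3.809
10.111 [[-0.014, -0.01, 0.0], [-0.036, -0.025, 0.0], [-0.064, -0.046, 0.0], [-0.092, -0.067, 0.0], [-0.119, -0.089, 0.0]]
10.261 [[-0.04, -0.034, 0.0], [-0.079, -0.069, 0.0], [-0.117, -0.105, 0.0], [-0.154, -0.142, 0.0], [-0.19, -0.181, 0.0]]
10.461 [[-0.046, -0.053, 0.0], [-0.09, -0.108, 0.0], [-0.131, -0.164, 0.0], [-0.17, -0.222, 0.0], [-0.207, -0.281, 0.0]]
10.831 [[-0.043, -0.076, 0.0], [-0.089, -0.171, 0.0], [-0.141, -0.3, 0.0], [-0.188, -0.451, 0.0], [-0.221, -0.605, 0.0]]
11.281 [[-0.019, -0.156, 0.0], [-0.023, -0.314, 0.0], [-0.014, -0.471, 0.0], [0.01, -0.627, 0.0], [0.047, -0.779, 0.0]]
11.731 [[0.051, -0.149, 0.0], [0.115, -0.293, 0.0], [0.192, -0.43, 0.0], [0.281, -0.56, 0.0], [0.381, -0.681, 0.0]]
```

Request:
play_rows(
  dp=[
    [0, 0, 0],
    [0, 0, 0],
    [0, 0, 0],
  ],
  rot=[
    [0, 0, 0],
    [0, 0, 0],
    [0, 0, 0],
  ],
)

```text
clock: 23.38
eef_pos: [635.7, -137.6, 206.1]
tcp_rot: [-3.141, 0.002, 1.571]
contact_force: [-1.1, -3.4, 7.3]
opening: 0.265
grasp_force: 49.4
```

Request:
play_rows(
  dp=[
    [-0.014, -0.01, 0.0],
    [-0.036, -0.025, 0.0],
    [-0.064, -0.046, 0.0],
    [-0.092, -0.067, 0.0],
    [-0.119, -0.089, 0.0],
  ],
  rot=[
    [0, 0, 0],
    [0, 0, 0],
    [0, 0, 0],
    [0, 0, 0],
    [0, 0, 0],
  ],
)

```text
clock: 23.8
eef_pos: [631.5, -142.9, 206.1]
tcp_rot: [-3.14, 0.003, 1.571]
contact_force: [-3.5, -5.2, 8.2]
opening: 0.264
grasp_force: 49.5
```

Request:
play_rows(
  dp=[
    [-0.04, -0.034, 0.0],
    [-0.079, -0.069, 0.0],
    [-0.117, -0.105, 0.0],
    [-0.154, -0.142, 0.0],
    [-0.19, -0.181, 0.0],
  ],
  rot=[
    [0, 0, 0],
    [0, 0, 0],
    [0, 0, 0],
    [0, 0, 0],
    [0, 0, 0],
  ],
)

```text
clock: 24.22
eef_pos: [624.2, -150.3, 206.1]
tcp_rot: [-3.14, 0.002, 1.571]
contact_force: [-3.6, -4.3, 8.7]
opening: 0.268
grasp_force: 49.6
```

Request:
play_rows(
  dp=[
    [-0.046, -0.053, 0.0],
    [-0.09, -0.108, 0.0],
    [-0.131, -0.164, 0.0],
    [-0.17, -0.222, 0.0],
    [-0.207, -0.281, 0.0],
  ],
  rot=[
    [0, 0, 0],
    [0, 0, 0],
    [0, 0, 0],
    [0, 0, 0],
    [0, 0, 0],
  ],
)

```text
clock: 24.63
eef_pos: [613.4, -157.9, 206.1]
tcp_rot: [-3.141, 0.001, 1.571]
contact_force: [-1.5, -1.5, 7.6]
opening: 0.263
grasp_force: 49.5
```

```bash
python3 g.py
```

```text
psi 4.191 r 70.1 torque -0.141 radialF 0.5 disc 4.238
```

Request:
play_rows(
  dp=[
    [-0.043, -0.076, 0.0],
    [-0.089, -0.171, 0.0],
    [-0.141, -0.3, 0.0],
    [-0.188, -0.451, 0.0],
    [-0.221, -0.605, 0.0],
  ],
  rot=[
    [0, 0, 0],
    [0, 0, 0],
    [0, 0, 0],
    [0, 0, 0],
    [0, 0, 0],
  ],
)

```text
clock: 25.05
eef_pos: [589.9, -166.2, 206.1]
tcp_rot: [3.14, 0.001, 1.571]
contact_force: [0.7, 0.9, 6.4]
opening: 0.261
grasp_force: 49.3
```

Request:
play_rows(
  dp=[
    [-0.019, -0.156, 0.0],
    [-0.023, -0.314, 0.0],
    [-0.014, -0.471, 0.0],
    [0.01, -0.627, 0.0],
    [0.047, -0.779, 0.0],
  ],
  rot=[
    [0, 0, 0],
    [0, 0, 0],
    [0, 0, 0],
    [0, 0, 0],
    [0, 0, 0],
  ],
)

```text
clock: 25.47
eef_pos: [558.8, -164.2, 206.1]
tcp_rot: [3.14, 0.001, 1.571]
contact_force: [1.7, 1.3, 6.1]
opening: 0.27
grasp_force: 49.3
```

Request:
play_rows(
  dp=[
    [0.051, -0.149, 0.0],
    [0.115, -0.293, 0.0],
    [0.192, -0.43, 0.0],
    [0.281, -0.56, 0.0],
    [0.381, -0.681, 0.0],
  ],
  rot=[
    [0, 0, 0],
    [0, 0, 0],
    [0, 0, 0],
    [0, 0, 0],
    [0, 0, 0],
  ],
)

```text
clock: 25.88
eef_pos: [531.7, -149.0, 206.1]
tcp_rot: [3.14, 0.001, 1.571]
contact_force: [2.0, 0.9, 5.0]
opening: 0.266
grasp_force: 49.2
```

```bash
python3 g.py; python3 c.py 11.731 .09 .09 .09 .09 .09 .09 .08 .07 .06 .05 .04 .03 .025 .015 .01
```

```text
psi 5.446 r 69.9 torque 0.063 radialF -2.0 disc 5.425
12.181 [[0.111, -0.112, 0.0], [0.231, -0.213, 0.0], [0.36, -0.304, 0.0], [0.497, -0.382, 0.0], [0.64, -0.448, 0.0]]
12.531 [[0.148, -0.053, 0.0], [0.284, -0.088, 0.0], [0.404, -0.11, 0.0], [0.509, -0.122, 0.0], [0.596, -0.127, 0.0]]
12.651 [[0.07, -0.001, 0.0], [0.122, -0.0, 0.0], [0.166, 0.002, 0.0], [0.192, 0.004, 0.0], [0.21, 0.005, 0.0]]
```

Request:
play_rows(
  dp=[
    [0.111, -0.112, 0.0],
    [0.231, -0.213, 0.0],
    [0.36, -0.304, 0.0],
    [0.497, -0.382, 0.0],
    [0.64, -0.448, 0.0],
  ],
  rot=[
    [0, 0, 0],
    [0, 0, 0],
    [0, 0, 0],
    [0, 0, 0],
    [0, 0, 0],
  ],
)

```text
clock: 26.3
eef_pos: [513.8, -123.5, 206.2]
tcp_rot: [3.14, 0.001, 1.571]
contact_force: [2.9, -0.2, 5.6]
opening: 0.265
grasp_force: 49.3
```

Request:
play_rows(
  dp=[
    [0.148, -0.053, 0.0],
    [0.284, -0.088, 0.0],
    [0.404, -0.11, 0.0],
    [0.509, -0.122, 0.0],
    [0.596, -0.127, 0.0],
  ],
  rot=[
    [0, 0, 0],
    [0, 0, 0],
    [0, 0, 0],
    [0, 0, 0],
    [0, 0, 0],
  ],
)

```text
clock: 26.72
eef_pos: [508.7, -99.6, 206.1]
tcp_rot: [3.14, 0.001, 1.571]
contact_force: [0.5, -1.3, 5.8]
opening: 0.268
grasp_force: 49.3
```

Request:
play_rows(
  dp=[
    [0.07, -0.001, 0.0],
    [0.122, 0, 0.0],
    [0.166, 0.002, 0.0],
    [0.192, 0.004, 0.0],
    [0.21, 0.005, 0.0],
  ],
  rot=[
    [0, 0, 0],
    [0, 0, 0],
    [0, 0, 0],
    [0, 0, 0],
    [0, 0, 0],
  ],
)

```text
clock: 27.13
eef_pos: [508.9, -91.3, 206.1]
tcp_rot: [3.141, 0.001, 1.571]
contact_force: [0.6, -0.7, 7.4]
opening: 0.266
grasp_force: 49.4
```

Request:
play_rows(
  dp=[
    [0, 0, 0],
    [0, 0, 0],
    [0, 0, 0],
  ],
  rot=[
    [0, 0, 0],
    [0, 0, 0],
    [0, 0, 0],
  ],
)

```text
clock: 27.38
eef_pos: [508.9, -91.4, 206.1]
tcp_rot: [3.141, 0.001, 1.571]
contact_force: [-0.3, 0.1, 7.2]
opening: 0.268
grasp_force: 49.4
```

```bash
python3 g.py
python3 - <<'E'
from rig import optics
import cv2,numpy as np
im=[]
for n in("scene","top"):
    c=optics.grab_frame(n)["color"][:,:,::-1]
    im.append(cv2.resize(c[165:265,225:325] if n=="scene" else c[175:275,265:365],(400,400),interpolation=cv2.INTER_CUBIC))
cv2.imwrite("pics/crop3.png",np.hstack(im))
E
```

```text
psi 0.082 r 69.9 torque -0.006 radialF 0.3 disc 0.084
```

View pics/crop3.png

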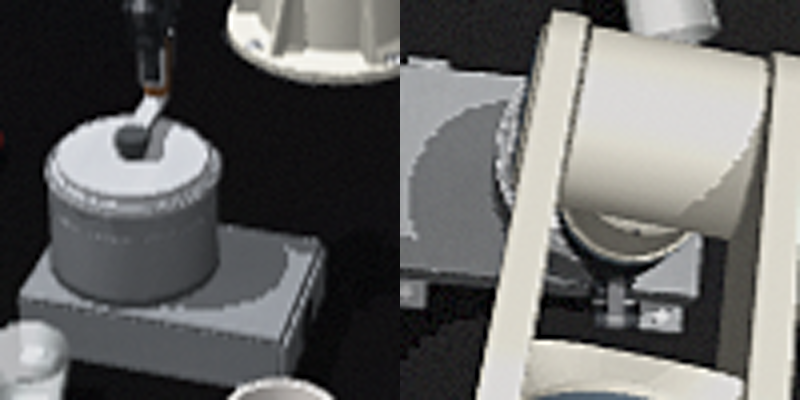

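The scene crop shows the arm pointing at the mark (153,95), and the TCP matches the mark's measured position. I'll let go and rise.

Request:
play_rows(
  dp=[
    [0, 0, 0],
    [0, 0, 0],
    [0, 0, 0],
    [0, 0, 0],
    [0, 0, 0],
  ],
  rot=[
    [0, 0, 0],
    [0, 0, 0],
    [0, 0, 0],
    [0, 0, 0],
    [0, 0, 0],
  ],
  fingers=0.8,
)

```text
clock: 27.9
eef_pos: [508.1, -91.0, 205.2]
tcp_rot: [-3.141, 0.0, 1.571]
contact_force: [-0.3, 0.5, -0.0]
opening: 0.795
grasp_force: 0.0
```

Request:
play_rows(
  dp=[
    [0, 0, -0.3],
    [0, 0, -0.8],
    [0, 0, -1.5],
    [0, 0, -2.3],
    [0, 0, -3.0],
  ],
  rot=[
    [0, 0, 0],
    [0, 0, 0],
    [0, 0, 0],
    [0, 0, 0],
    [0, 0, 0],
  ],
)

```text
clock: 28.32
eef_pos: [508.2, -90.9, 327.0]
tcp_rot: [-3.141, 0.0, 1.571]
contact_force: [0.1, -0.3, 0.0]
opening: 0.802
grasp_force: 0.0
```

Request:
play_rows(
  dp=[
    [0.8, 0, 0],
    [1.7, 0, 0],
    [2.6, 0, 0],
    [3.5, 0, 0],
    [4.4, 0, 0],
  ],
  rot=[
    [0, 0, 0],
    [0, 0, 0],
    [0, 0, 0],
    [0, 0, 0],
    [0, 0, 0],
  ],
)

```text
clock: 28.73
eef_pos: [508.0, 86.5, 325.6]
tcp_rot: [3.141, 0.0, 1.57]
contact_force: [0.4, -0.1, -0.4]
opening: 0.799
grasp_force: 0.0
```

Run:
```python
from rig import optics
import cv2,numpy as np
im=[]
for n in("scene","top"):
    c=optics.grab_frame(n)["color"][:,:,::-1]
    im.append(cv2.resize(c[165:265,225:325] if n=="scene" else c[175:275,255:355],(400,400),interpolation=cv2.INTER_CUBIC))
cv2.imwrite("pics/crop4.png",np.hstack(im))
```

```text
(no output)
```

View pics/crop4.png

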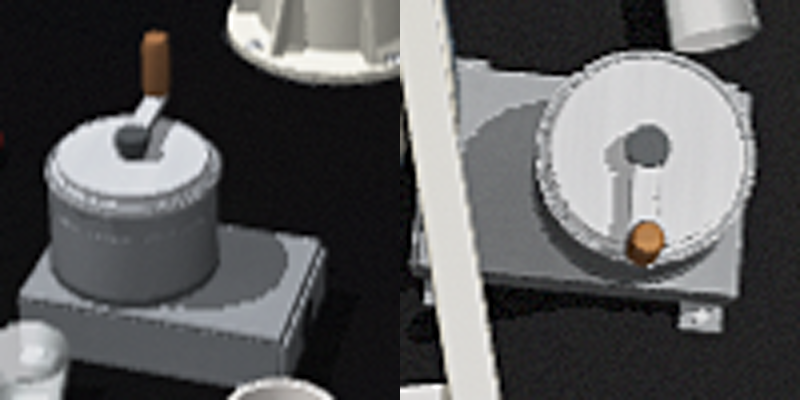

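The knob at (646,243) stands right over the mark, the hub is at (648,146), the tray is home and the gripper is clear.

```bash
python3 -c "
from rig import r
print(r.sign_off())"
```

```text
the job is handed in; nothing more can be done
None
```

The job is handed in: the tray is pushed home and the crank was turned to the pointer's second return to the mark and released with the arm clear. By my force-based estimates the disc went through both heavy points at about 0.5 rad/s; sign-off returned no verdict.

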